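# Push the stuck plug out of the tube

### The job

A plastic plug is stuck in the upright metal tube of the push-out stand. Take the long thin push rod with the straight handle from the rack (not the short ball-headed one, which stays where it hangs), push it down through the tube until its collar rests on the tube's mouth and the plug has dropped into the tray below, and leave the rod standing there. Push the plug with the rod only, never with the fingers.

Things in the scene. Friction and masses are not known exactly. Their poses are not given: they have to be found in the camera images.
- rod_handle (a point): Centre of the long push rod's handle: round, wood, 26 mm thick, 52 mm tall, gripped from above. Steel collar 44 mm wide and 6 mm thick below it, underside 32 mm below this point; then a shoulder tapering from 26 to 10 mm within 16 mm and a rod 10 mm thick, tip 132 mm below this point. z up along the rod. Hangs by its collar in a 31 mm hole of the rack; lifts straight up. About 0.12 kg.
- stub_knob (a point): Centre of the 38 mm wooden ball knob of the other, short tool (steel stub 16 mm thick, 40 mm long below an equal collar); not to be used. Both hang upright in a plywood rack (plate 170 x 60 mm, its top 125 mm above the table, one thick post in the middle, fixed), 100 mm apart along its long side, in either order; both points 157 mm above the table.
- tube_mouth (a point): Centre of the upper rim of the upright aluminium tube, 140 mm above the table, z up along its axis. Bore 32 mm, outside 40 mm, 65 mm long, open at both ends (lower end 65 mm below this point). Fixed in a bridge on two posts (tops 118 mm above the table) over a grey tray 130 x 130 mm, rim 16 mm, floor 136 mm below this point.
- slug: The stuck white plastic plug, 28 mm in diameter, 22 mm tall; origin at its centre. Starts inside the tube, centre 34 mm below the mouth, held by friction: it takes about 8 to 18 N to push it about 30 mm down, then it drops into the tray by itself.
Mind the look-alikes: they are no part of the job. Several things have the shape of the slug; the one meant has the colours described above.

How it is judged:
By the outcome, as a careful person would: the job done as asked, in the order asked, and still so for the second after the job is handed in, with the robot touching nothing.
It also fails if it takes over 42 s, if anything falls off the work surface, if the arm or the gripper's body presses on something with over 40 N, if the wrist force passes 120 N, or if a joint passes its speed limit or range.

### The arm

A 7-joint arm with a two-finger parallel gripper is mounted at the origin on a cart in front of the work surface, level with it; the furniture and walls round the work are solid. World frame = base frame: x ahead of the robot, y to its left, z up, the work surface at z = 0. Lengths are in m, angles in rad, forces in N, time in s.
With the tool pointing down it reaches from about 0.425 to 0.825 m from the base axis. Payload 3.6 kg.
Tool frame: the origin (TCP) lies on the centre line of the jaws, within the pads' length; the fingertips stand 19 mm ahead of it and the grasp point (between the pads) is the TCP; z points along the fingers, y is the direction in which the jaws open and shut (so a half turn about z gives the same grasp; the last joint's range is limited). The gripper opens to 85 mm and grips with 20 to 120 N. Pads are 22 mm wide; open, the fingers measure 114 mm over their backs; the gripper's body (76 mm by 85 mm) begins 54 mm behind the grasp point. The pads swing forward as they close: fully open they stand 13 mm farther back than shut.
Start: joints at [-1.369, 0.615, -0.013, 1.423, 0.008, 1.103, -0.04], TCP at [0.147, 0.633, 0.25] pointing down, gripper open.
Joint ranges: [-3.12, 3.12], [-0.3, 2.06], [-1.34, 1.32], [0.26, 2.42], [-1.36, 4.5], [0.01, 1.98], [-2.84, 2.84]. Speed limits (rad/s): [2.79, 2.79, 3.14, 3.14, 3.14, 3.14, 3.14].

### API

Orientations are given as a 3x3 rotation matrix whose columns are the frame's x, y, z axes.
In Python, from rig import bot gives the robot as it stands.
- The arm moves only by the tool drive_tool, never from a script. Its argument "motion" is a list of rows, each a list of 3 entries, a list of its own where there are three numbers: the closure, from 0 (fully open) to 1 (shut), then the shift along the tool's x, y, z in mm, then the turn, a rotation vector about the tool's x, y, z in degrees. In form: [[grip, [x, y, z], [wx, wy, wz]], ...]. A call has exactly 10 rows; each row shifts and turns the commanded pose from where the row before left it, along the tool's axes as they then stand; what a row does not reach is not made up. A row lasts 1/8 s, in which the tool goes at most 62.5 mm and 10.7 degrees, less where a joint would pass 70% of its speed; a pose out of reach is approached as far as the arm can. A call with a gripper value outside its range is refused whole. The fingers move at their own pace and stop on an object; "squeeze" is the grip in N (left out, the last holds). Time passes only in rows, so rows that do not move let the fingers close, or fill a call up. It gives the time, the measured TCP pose, the force and the opening at its end, in the units of the state.
- bot.get_state(): the state, without advancing time (a new reading comes with each control period).
- bot.read_camera(name): name is "scene" or "top"; returns the picture (420x560x3 uint8, blue, green, red); there is no depth.
- bot.camera_info(name): a dict with "fx", "fy", "cx", "cy" (pixels), "cam_to_world" (4x4, takes a point from camera to world coordinates). Camera axes: x right, y down, z forward; pixel columns grow to the right and rows downward; lengths in m; the calibration is good to about 2 mm. A picture is of the moment at which its call begins. camera_info takes no time and is no camera call.
- bot.close_job(): hands the job in, once; it reports no verdict.
Trained networks look in the newest picture that a camera, given by its name, has taken for a name from the list of things; names that differ only in an ending like _2 or _b are one class to them, and where a whole thing is asked for, a point or a joint stands for the part that bears it (a point fixed in the world has none). Each returns a list of dicts, best first, with "p" (0 to 1); they miss things now and then, are a little off and sometimes report something else, mostly with a low value. They report only what shows in the picture. A call takes as long as a camera call. They do not tell look-alikes from the thing itself.
- bot.search_frame(camera, target): "at" ([x, y, z] in m, in the coordinates of the camera as it stood for that picture, good to about 4 mm: the middle of the surface that is visible of it).
- bot.trace(camera, target): "mask" (420x560 bool, what is visible of it).
The state is a dict: "t": time; "joints": joint angles; "dq": joint speeds; "effort": joint torques, N m; "position": TCP position; "eef_rot": TCP orientation; "force": force on the tool from outside, world axes, zero at the start; "wrist_torque": the same for the moment, N m; "opening": opening from 0.0 (shut) to 1.0 (fully open).
Only numpy, scipy, OpenCV 4.12 (cv2) and the standard library are available. Lean on these libraries where they do the work, as an engineer would, in place of code of your own. Each camera call takes 0.05 s, during which the arm holds its last target.

## Working session

There is one attempt and no reset: what is moved stays moved. The work goes in short steps, Python scripts to look and compute and a tool call to move; the robot and the scene stay as the last step left them, time stands still between calls to the robot, and variables do not carry over. Pictures are saved under pics/ and viewed, and the job is handed in when it is done.

Besides the shell and the picture viewer there is one more tool, called in YAML: its name, and indented under it one key for each argument. drive_tool: Moves the arm, as the interface text tells. Its arguments: {"type":"object","properties":{"motion":{"type":"array"},"squeeze":{"type":"number"}},"required":["motion"]}

```bash
mkdir -p pics; ls; python3 - <<'E'
from rig import bot
import cv2, numpy as np
s=bot.get_state(); print({k:np.round(v,3).tolist() for k,v in s.items()})
for c in ("scene","top"):
    im=bot.read_camera(c); cv2.imwrite(f"pics/{c}0.png",im)
    i=bot.camera_info(c); M=np.array(i["cam_to_world"]); print(c,i["fx"],i["cx"],i["cy"],np.round(M,3).tolist())
    for t in ("rod_handle","stub_knob","tube_mouth","slug"):
        for d in bot.search_frame(c,t)[:4]:
            print(c,t,round(d["p"],2),np.round(M[:3,:3]@np.array(d["at"])+M[:3,3],4))
E
```

```text
pics
{'t': 0.0, 'joints': [-1.368, 0.616, -0.013, 1.425, 0.008, 1.103, -0.04], 'dq': [-0.002, 0.001, -0.0, -0.003, 0.001, -0.0, 0.002], 'effort': [-0.0, -46.922, 0.259, -17.104, 0.01, 0.01, -0.0], 'position': [0.147, 0.632, 0.249], 'eef_rot': [[-0.974, 0.227, -0.001], [0.227, 0.974, -0.003], [-0.0, -0.003, -1.0]], 'force': [-0.66, -0.93, 0.81], 'wrist_torque': [0.012, 0.021, -0.003], 'opening': 1.002}
scene 508.5014909099326 278.874160031886 213.8099662120772 [[-0.828, -0.244, 0.505, 0.085], [-0.561, 0.363, -0.744, 0.581], [-0.002, -0.899, -0.437, 0.509], [0.0, 0.0, 0.0, 1.0]]
scene rod_handle 0.66 [ 0.4995 -0.166   0.1369]
scene stub_knob 0.68 [ 0.5898 -0.1638  0.1437]
scene tube_mouth 0.6 [0.4961 0.0831 0.0087]
scene slug 0.72 [ 0.4478 -0.0827  0.0149]
scene slug 0.53 [ 0.554  -0.0382  0.0011]
top 479.84931011205794 286.23688174983135 208.21428661218633 [[0.017, -0.988, 0.15, 0.401], [-0.999, -0.021, -0.025, -0.032], [0.028, -0.15, -0.988, 0.949], [0.0, 0.0, 0.0, 1.0]]
top rod_handle 0.92 [ 0.4948 -0.1646  0.1402]
top stub_knob 0.9 [ 0.5942 -0.1689  0.164 ]
top tube_mouth 0.98 [0.4952 0.07   0.0069]
top slug 0.54 [ 0.4487 -0.0914  0.0158]
top slug 0.44 [0.5039 0.0741 0.1206]
top slug 0.44 [ 0.552  -0.0511  0.0194]
```

View pics/scene0.png

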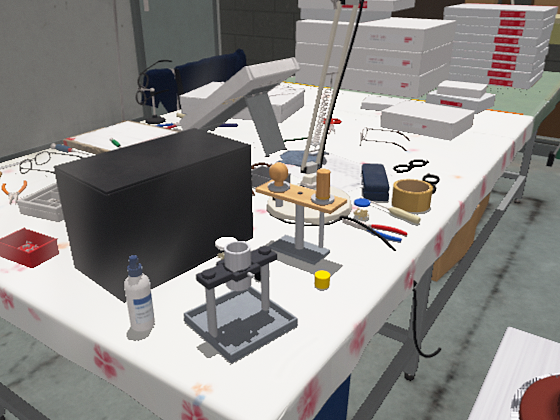

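View pics/top0.png

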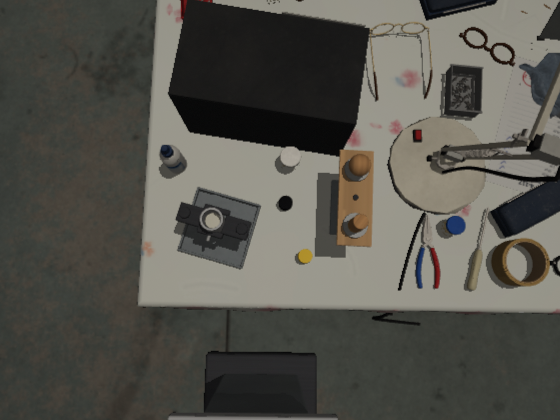

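The scene picture shows the long rod hanging at (323,187), with the stub's ball at (279,172) and the tube at (237,250). In the top picture the rod is near (357,225) and the tube mouth at (211,219). A tall black box stands close behind the stand. Next I'll take precise measurements.

```bash
cat > h.py <<'E'
import numpy as np, cv2
from rig import bot
def cam(c):
    i=bot.camera_info(c); return i,np.array(i["cam_to_world"])
def plane(c,u,v,z):
    i,M=cam(c); d=M[:3,:3]@np.array([(u-i["cx"])/i["fx"],(v-i["cy"])/i["fy"],1]); o=M[:3,3]
    return o+d*(z-o[2])/d[2]
def proj(c,p):
    i,M=cam(c); q=M[:3,:3].T@(np.array(p)-M[:3,3]); return np.array([i["fx"]*q[0]/q[2]+i["cx"],i["fy"]*q[1]/q[2]+i["cy"]])
def circ(im,c,p,r,col,s=1,o=(0,0)):
    pts=[(proj(c,[p[0]+r*np.cos(a),p[1]+r*np.sin(a),p[2]])-o)*s for a in np.linspace(0,2*np.pi,60)]
    cv2.polylines(im,[np.int32(np.round(pts))],True,col,1)
def crop(im,u0,v0,w,h,s): return cv2.resize(im[v0:v0+h,u0:u0+w],None,fx=s,fy=s,interpolation=cv2.INTER_CUBIC)
E
python3 - <<'E'
from h import *
a=cv2.imread("pics/top0.png"); b=cv2.imread("pics/scene0.png")
ca=crop(a,160,140,220,140,3); cb=crop(b,190,150,170,140,4)
cv2.imwrite("pics/tc.png",ca); cv2.imwrite("pics/sc.png",cb)
print("box near edge top corners", [plane("top",u,v,z).round(3).tolist() for u,v in((190,132),(357,152)) for z in(0,)],
 [plane("top",u,v,z).round(3).tolist() for u,v in((172,95),(358,125)) for z in (0.15,.2,.25)])
E
```

```text
box near edge top corners [[0.698, 0.143, 0.0], [0.665, -0.198, 0.0]] [[0.717, 0.15, 0.15], [0.697, 0.138, 0.2], [0.677, 0.127, 0.25], [0.671, -0.174, 0.15], [0.654, -0.165, 0.2], [0.637, -0.156, 0.25]]
```

View pics/tc.png

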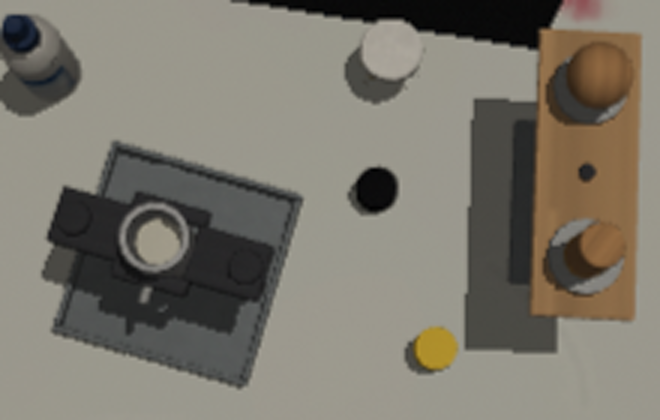

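View pics/sc.png

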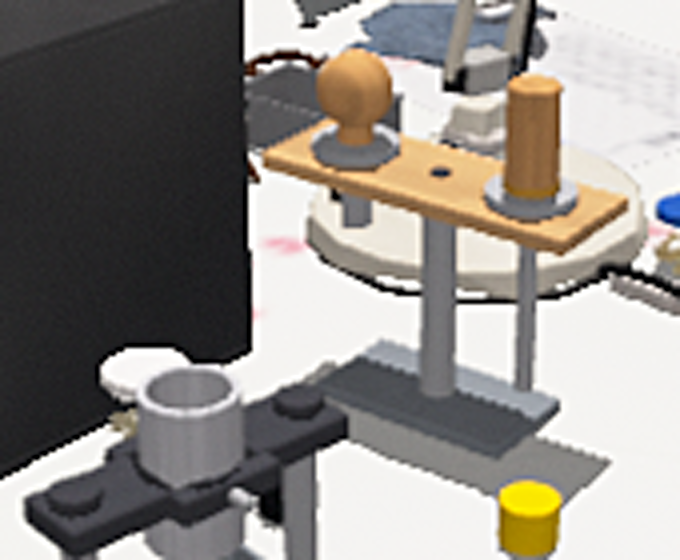

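```bash
python3 - <<'E'
from h import *
from scipy.optimize import least_squares
pts={"tube":(0.14,[("top",160+154/3,140+240/3),("scene",190+191/4,150+394/4)]),
"rodtop":(0.183,[("top",160+606/3,140+242/3),("scene",190+536/4,150+83/4)])}
# pixel centre offset for resize
for n,(z,l) in pts.items():
    for c,u,v in l: print(n,c,plane(c,u-.4,v-.4,z).round(4))
for c in("top","scene"):
    for t in("rod_handle","stub_knob","tube_mouth"):
        r=bot.trace(c,t)
        if r:
            m=r[0]["mask"]; ys,xs=np.nonzero(m); print(c,t,round(r[0]["p"],2),xs.min(),xs.max(),ys.min(),ys.max(),len(xs))
            np.save(f"m_{c}_{t}.npy",m)
E
```

```text
tube top [0.5018 0.0749 0.14  ]
tube scene [0.4979 0.0806 0.14  ]
rodtop top [ 0.5003 -0.1732  0.183 ]
rodtop scene [ 0.4954 -0.166   0.183 ]
top rod_handle 0.7 343 368 213 237 518
top stub_knob 0.95 345 370 154 181 557
top tube_mouth 0.56 176 259 187 267 4404
scene rod_handle 0.72 311 333 168 246 664
scene stub_knob 0.6 267 289 162 206 586
```

```bash
python3 - <<'E'
from h import *
def ov(c,o,w,h,s,tube,rod,name):
    im=cv2.imread(f"pics/{c}0.png"); im=crop(im,o[0],o[1],w,h,s); oo=np.array(o)-.5+.5/s
    def C(p,z,r,col): circ(im,c,[p[0],p[1],z],r,col,s,oo)
    C(tube,.14,.02,(0,0,255));C(tube,.14,.016,(0,255,0));C(tube,.118,.02,(255,0,0))
    C(rod,.183,.013,(0,0,255));C(rod,.131,.022,(0,255,0));C(rod,.131,.013,(255,0,0))
    cv2.imwrite(name,im)
ov("top",(160,140),220,140,3,(.5018,.0749),(.5003,-.1732),"pics/ot.png")
ov("scene",(190,150),170,140,4,(.4979,.0806),(.4954,-.166),"pics/os.png")
E
```

```text
(no output)
```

View pics/ot.png

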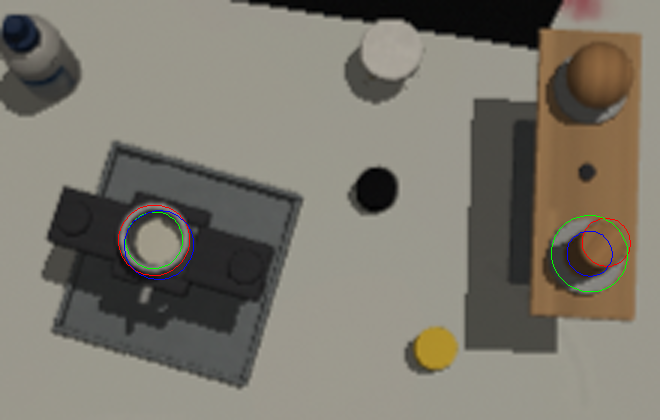

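View pics/os.png

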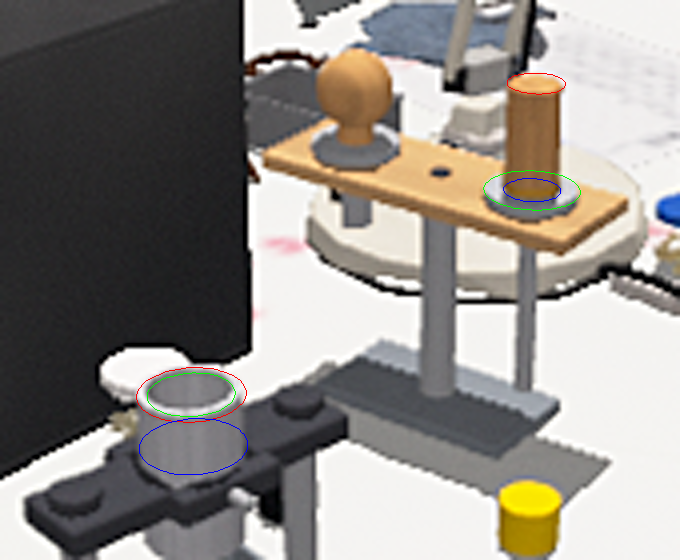

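drive_tool:
  motion:
    - [0, [0, 0, 0], [0, 0, -6.5]]
    - [0, [0, 0, 0], [0, 0, -6.6]]
    - [0, [-28, -35, 0], [0, 0, 0]]
    - [0, [-38, -48, 0], [0, 0, 0]]
    - [0, [-38, -48, 0], [0, 0, 0]]
    - [0, [-38, -48, 0], [0, 0, 0]]
    - [0, [-38, -48, 0], [0, 0, 0]]
    - [0, [-38, -48, 0], [0, 0, 0]]
    - [0, [-38, -48, 0], [0, 0, 0]]
    - [0, [-28, -35, 0], [0, 0, 0]]

```text
t: 2.05
position: [0.4332, 0.2722, 0.2507]
eef_rot: [[-1.0, 0.003, 0.001], [0.003, 1.0, -0.0], [-0.001, -0.0, -1.0]]
force: [-0.1, 0.5, 0.0]
opening: 1.004
```

drive_tool:
  motion:
    - [0, [-8, -40, 0], [0, 0, 0]]
    - [0, [-8, -55, 0], [0, 0, 0]]
    - [0, [-8, -60, 0], [0, 0, 0]]
    - [0, [-8, -60, 0], [0, 0, 0]]
    - [0, [-8, -60, 0], [0, 0, 0]]
    - [0, [-8, -60, 0], [0, 0, 0]]
    - [0, [-8, -60, 0], [0, 0, 0]]
    - [0, [-8, -35, 0], [0, 0, 0]]
    - [0, [0, -10, 0], [0, 0, 0]]
    - [0, [0, 0, 0], [0, 0, 0]]

```text
t: 3.3
position: [0.4951, -0.1644, 0.2502]
eef_rot: [[-1.0, 0.0, -0.0], [0.0, 1.0, 0.001], [0.0, 0.001, -1.0]]
force: [-0.6, 0.1, -0.8]
opening: 0.999
```

```bash
python3 - <<'E'
from h import *
s=bot.get_state();print(s["position"].round(4) if hasattr(s["position"],"round") else s["position"],s["t"])
for c,o in(("top",(290,170)),("scene",(250,90))):
    im=bot.read_camera(c); cv2.imwrite(f"pics/{c}1.png",crop(im,o[0],o[1],130,110,5))
E
```

```text
[ 0.4951 -0.1644  0.2502] 3.3
```

View pics/scene1.png

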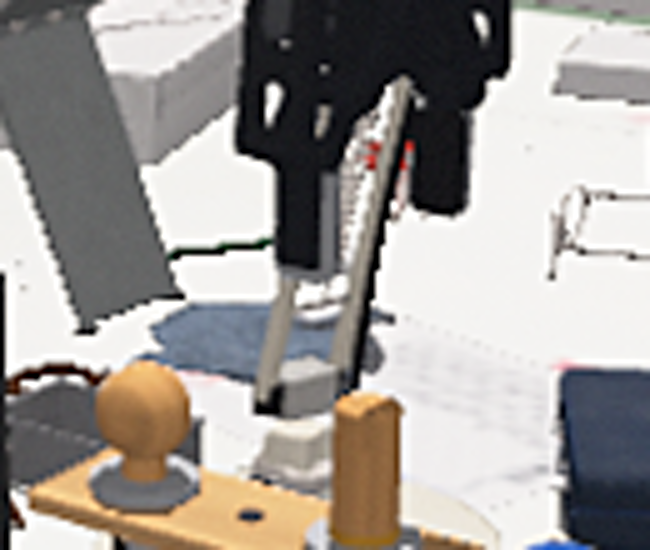

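View pics/top1.png

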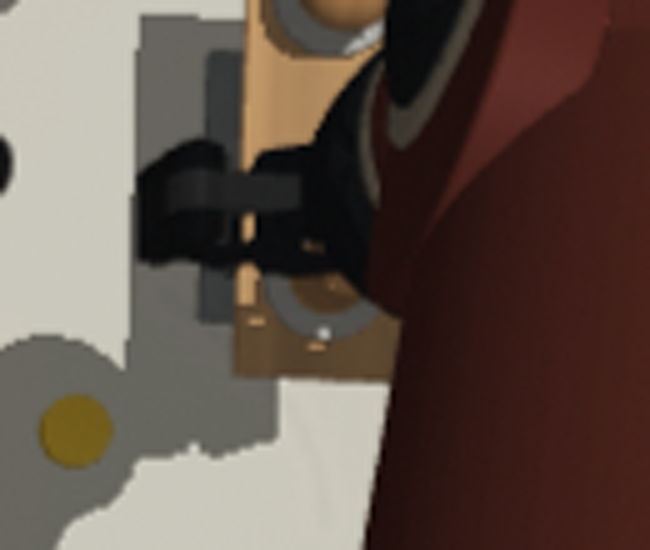

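```bash
python3 - <<'E'
from h import *
for y in(-.1644,-.1644+.0475,-.1644-.0475): print(proj("scene",[.4951,y,.244]), (proj("scene",[.4951,y,.244])-[250,90])*5)
print((proj("scene",[.497,-.1685,.183])-[250,90])*5,(proj("scene",[.4954,-.166,.183])-[250,90])*5)
E
```

```text
[324.59100367 137.56697697] [372.95501836 237.83488487]
[310.4268211  144.76388766] [302.13410548 273.8194383 ]
[337.65905446 130.92701778] [438.29527232 204.63508889]
[367.59076622 398.75109895] [368.02847548 401.74113351]
```

drive_tool:
  motion:
    - [0, [-1, -2.5, 10], [0, 0, 0]]
    - [0, [0, 0, 20], [0, 0, 0]]
    - [0, [0, 0, 20], [0, 0, 0]]
    - [0, [0, 0, 20], [0, 0, 0]]
    - [0, [0, 0, 14], [0, 0, 0]]
    - [0, [0, 0, 5], [0, 0, 0]]
    - [0, [0, 0, 0], [0, 0, 0]]
    - [1, [0, 0, 0], [0, 0, 0]]
    - [1, [0, 0, 0], [0, 0, 0]]
    - [1, [0, 0, 0], [0, 0, 0]]
  squeeze: 60

```text
t: 4.65
position: [0.4965, -0.1677, 0.1617]
eef_rot: [[-1.0, 0.0, 0.001], [0.0, 1.0, -0.0], [-0.001, -0.0, -1.0]]
force: [0.0, -3.3, 2.3]
opening: 0.375
```

drive_tool:
  motion:
    - [1, [0, 0, 0], [0, 0, 0]]
    - [1, [0, 0, 0], [0, 0, 0]]
    - [1, [0, 0, 0], [0, 0, 0]]
    - [1, [0, 0, 0], [0, 0, 0]]
    - [1, [0, 0, 0], [0, 0, 0]]
    - [1, [0, 0, 0], [0, 0, 0]]
    - [1, [0, 0, -1], [0, 0, 0]]
    - [1, [0, 0, -2], [0, 0, 0]]
    - [1, [0, 0, 0], [0, 0, 0]]
    - [1, [0, 0, 0], [0, 0, 0]]
  squeeze: 70

```text
t: 5.9
position: [0.496, -0.1681, 0.1639]
eef_rot: [[-1.0, 0.001, -0.001], [0.001, 1.0, -0.001], [0.001, -0.001, -1.0]]
force: [0.1, -5.8, -3.4]
opening: 0.289
```

```bash
python3 - <<'E'
from h import *
s=bot.get_state();print(s["position"],s["t"],s["force"],s["wrist_torque"])
for c,o in(("scene",(250,90)),):
    im=bot.read_camera(c); cv2.imwrite(f"pics/{c}2.png",crop(im,o[0],o[1],130,110,5))
E
```

```text
[ 0.49598619 -0.1680983   0.16394757] 5.9 [ 0.07066912 -5.82553503 -3.35506109] [-1.23683543 -0.19264412 -0.0385268 ]
```

View pics/scene2.png

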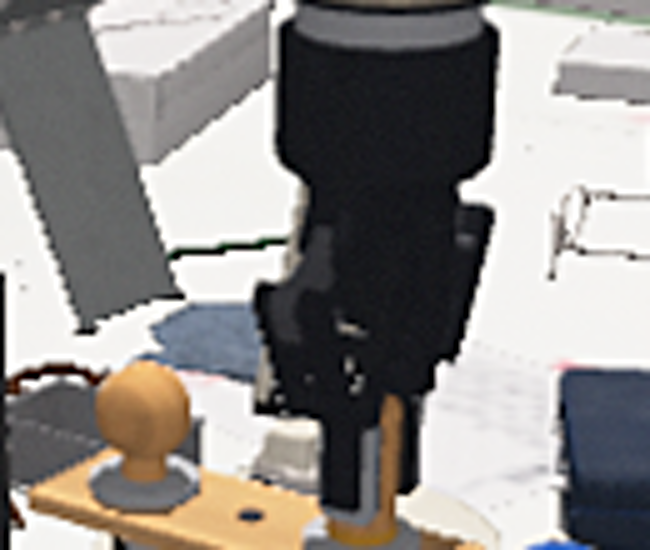

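drive_tool:
  motion:
    - [1, [0, -2, 0], [0, 0, 0]]
    - [1, [0, 0, -2], [0, 0, 0]]
    - [1, [0, 0, -5], [0, 0, 0]]
    - [1, [0, 0, -10], [0, 0, 0]]
    - [1, [0, 0, -15], [0, 0, 0]]
    - [1, [0, 0, -20], [0, 0, 0]]
    - [1, [0, 0, -25], [0, 0, 0]]
    - [1, [0, 0, -30], [0, 0, 0]]
    - [1, [0, 0, -25], [0, 0, 0]]
    - [1, [0, 0, -8], [0, 0, 0]]

```text
t: 7.2
position: [0.497, -0.1696, 0.3068]
eef_rot: [[-1.0, 0.0, 0.004], [0.0, 1.0, -0.001], [-0.004, -0.001, -1.0]]
force: [-0.1, 0.5, -1.6]
opening: 0.287
```

```bash
python3 - <<'E'
from h import *
s=bot.get_state();print(s["position"],s["t"],s["force"],s["wrist_torque"])
im=bot.read_camera("scene"); cv2.imwrite(f"pics/scene3.png",crop(im,190,60,180,150,4))
E
```

```text
[ 0.49697342 -0.16963149  0.30683796] 7.2 [-0.06777314  0.52244566 -1.57150632] [-0.03291246  0.03944673 -0.01936937]
```

View pics/scene3.png

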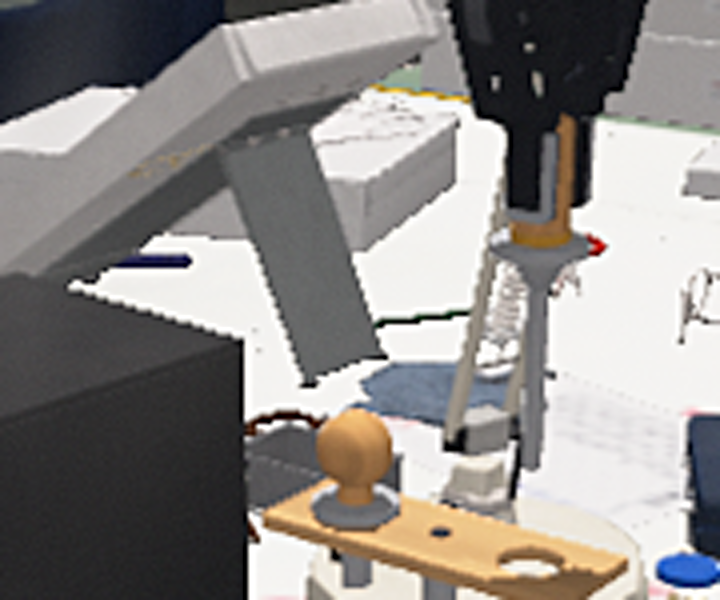

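```bash
python3 - <<'E'
from h import *
P=np.array([.497,-.1696,0])
for z in (.3068-.004-.026, .3068-.004-.132): print(z,(proj("scene",P+[0,0,z])-[190,60])*4)
E
```

```text
0.2768 [543.37330483 232.34203007]
0.1708 [534.29426886 463.69472001]
```

drive_tool:
  motion:
    - [1, [0, 10, 0], [0, 0, 0]]
    - [1, [-0.5, 22, 0], [0, 0, 0]]
    - [1, [-0.5, 35, 0], [0, 0, 0]]
    - [1, [-0.5, 42, 0], [0, 0, 0]]
    - [1, [-0.5, 42, 0], [0, 0, 0]]
    - [1, [-0.5, 38, 0], [0, 0, 0]]
    - [1, [-0.5, 30, 0], [0, 0, 0]]
    - [1, [-0.5, 18, 0], [0, 0, 0]]
    - [1, [0, 8, 0], [0, 0, 0]]
    - [1, [0, 1, 0], [0, 0, 0]]

```text
t: 8.5
position: [0.4993, 0.0768, 0.3036]
eef_rot: [[-1.0, -0.001, -0.002], [-0.001, 1.0, -0.0], [0.002, -0.0, -1.0]]
force: [0.1, -0.6, -0.8]
opening: 0.283
```

drive_tool:
  motion:
    - [1, [0, 0, 5], [0, 0, 0]]
    - [1, [0, 0, 10], [0, 0, 0]]
    - [1, [0, 0, 5], [0, 0, 0]]
    - [1, [0, 0, 0], [0, 0, 0]]
    - [1, [0, 0, 0], [0, 0, 0]]
    - [1, [0, 0, 0], [0, 0, 0]]
    - [1, [0, 0, 0], [0, 0, 0]]
    - [1, [0, 0, 0], [0, 0, 0]]
    - [1, [0, 0, 0], [0, 0, 0]]
    - [1, [0, 0, 0], [0, 0, 0]]

```text
t: 9.75
position: [0.4998, 0.0765, 0.2843]
eef_rot: [[-1.0, 0.0, -0.0], [0.0, 1.0, -0.0], [0.0, -0.0, -1.0]]
force: [0.7, 0.3, -0.9]
opening: 0.289
```

```bash
python3 - <<'E'
from h import *
s=bot.get_state();p=s["position"];print(p,s["t"],s["force"])
im=bot.read_camera("scene"); cv2.imwrite(f"pics/scene4.png",crop(im,160,100,180,150,4))
im=bot.read_camera("top"); cv2.imwrite(f"pics/top4.png",crop(im,150,150,140,120,5))
print((proj("scene",[p[0],p[1],p[2]-.136])-[160,100])*4,(proj("scene",[p[0],p[1],p[2]-.03])-[160,100])*4)
E
```

```text
[0.49981655 0.07650502 0.28429122] 9.75 [ 0.6517931   0.33959122 -0.91959434]
[311.37780834 566.51096685] [299.89649831 295.56345251]
```

View pics/scene4.png

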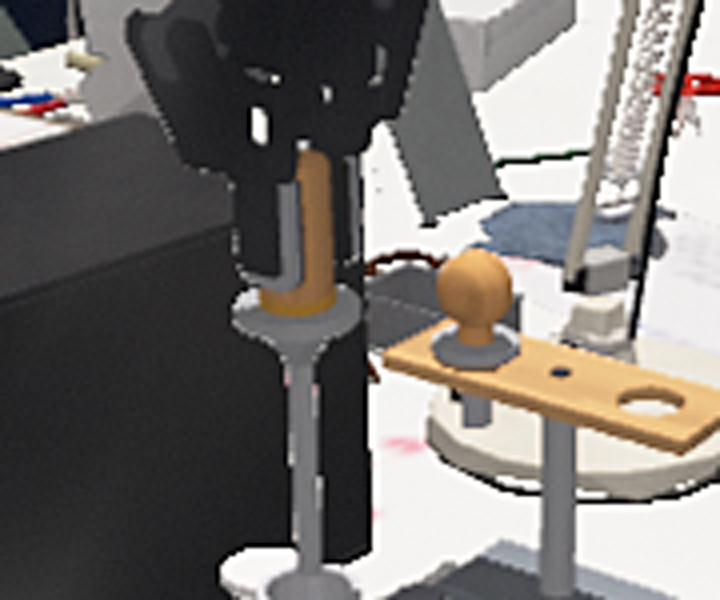

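View pics/top4.png

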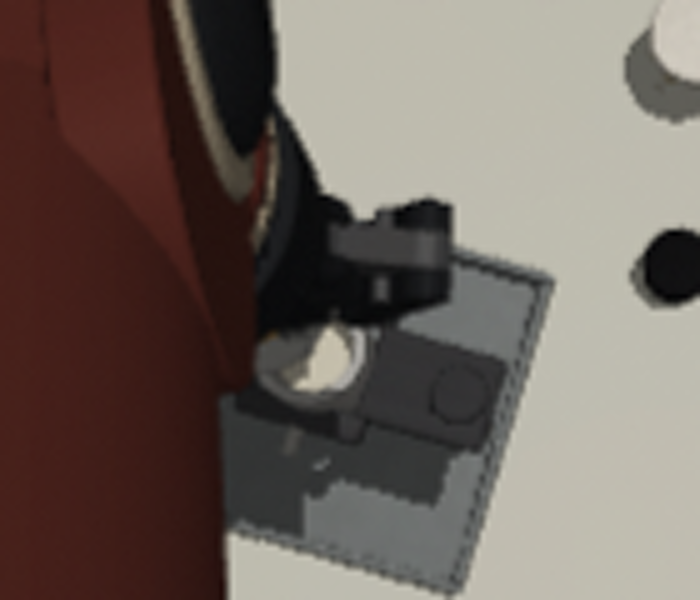

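```bash
python3 - <<'E'
from h import *
im=bot.read_camera("scene"); cv2.imwrite(f"pics/scene5.png",crop(im,200,200,80,70,8))
p=bot.get_state()["position"]
print((proj("scene",[p[0],p[1],p[2]-.136])-[200,200])*8)
E
```

```text
[302.69110673 332.85512863]
```

View pics/scene5.png

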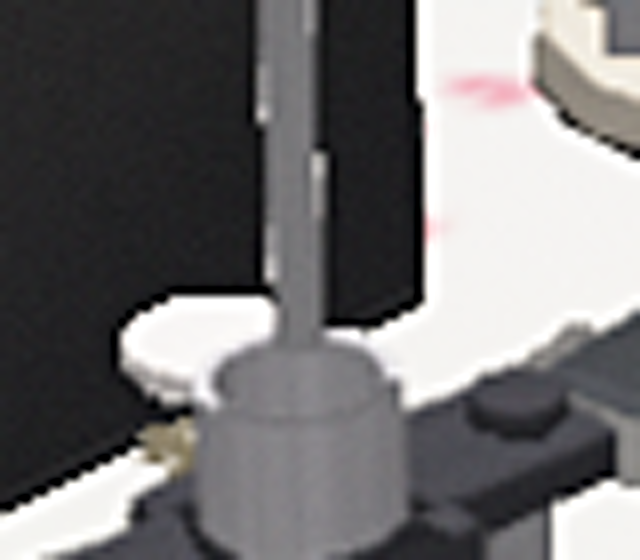

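drive_tool:
  motion:
    - [1, [0, 0, 5], [0, 0, 0]]
    - [1, [0, 0, 7], [0, 0, 0]]
    - [1, [0, 0, 7], [0, 0, 0]]
    - [1, [0, 0, 5], [0, 0, 0]]
    - [1, [0, 0, 5], [0, 0, 0]]
    - [1, [0, 0, 5], [0, 0, 0]]
    - [1, [0, 0, 5], [0, 0, 0]]
    - [1, [0, 0, 5], [0, 0, 0]]
    - [1, [0, 0, 5], [0, 0, 0]]
    - [1, [0, 0, 0], [0, 0, 0]]

```text
t: 11.15
position: [0.4998, 0.0765, 0.2349]
eef_rot: [[-1.0, 0.0, -0.0], [0.0, 1.0, -0.0], [0.0, -0.0, -1.0]]
force: [0.5, 0.3, -1.5]
opening: 0.286
```

```bash
python3 - <<'E'
from h import *
s=bot.get_state();p=s["position"];print(p,s["t"],s["force"],s["wrist_torque"])
im=bot.read_camera("scene"); cv2.imwrite(f"pics/scene6.png",crop(im,180,170,120,140,5)[:,:])
o=np.array([180,170])
print((proj("scene",[p[0],p[1],p[2]-.03])-o)*5)
E
```

```text
[0.49982493 0.07651088 0.23493808] 11.15 [ 0.46735209  0.31075261 -1.50338418] [-0.03317039 -0.10708959  0.03691536]
[281.74674447 182.57929848]
```

View pics/scene6.png

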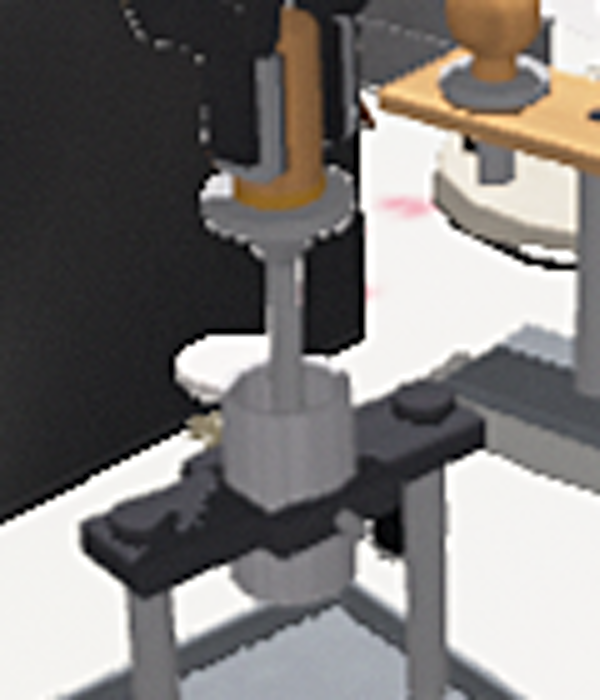

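drive_tool:
  motion:
    - [1, [0, 0, 5], [0, 0, 0]]
    - [1, [0, 0, 5], [0, 0, 0]]
    - [1, [0, 0, 5], [0, 0, 0]]
    - [1, [0, 0, 5], [0, 0, 0]]
    - [1, [0, 0, 5], [0, 0, 0]]
    - [1, [0, 0, 5], [0, 0, 0]]
    - [1, [0, 0, 5], [0, 0, 0]]
    - [1, [0, 0, 3], [0, 0, 0]]
    - [1, [0, 0, 0], [0, 0, 0]]
    - [1, [0, 0, 0], [0, 0, 0]]

```text
t: 12.45
position: [0.5, 0.0765, 0.1975]
eef_rot: [[-1.0, 0.0, 0.0], [0.0, 1.0, 0.0], [-0.0, 0.0, -1.0]]
force: [0.3, 0.3, -1.8]
opening: 0.285
```

```bash
python3 - <<'E'
from h import *
s=bot.get_state();p=s["position"];print(p,s["t"],s["force"],s["wrist_torque"])
im=bot.read_camera("scene"); cv2.imwrite(f"pics/scene7.png",crop(im,180,190,120,140,5)[:,:])
im=bot.read_camera("top"); cv2.imwrite(f"pics/top7.png",crop(im,150,150,140,120,5))
E
```

```text
[0.49995858 0.07653711 0.19745596] 12.45 [ 0.25116513  0.34744215 -1.84251468] [0.03611672 0.04714651 0.03815152]
```

View pics/scene7.png

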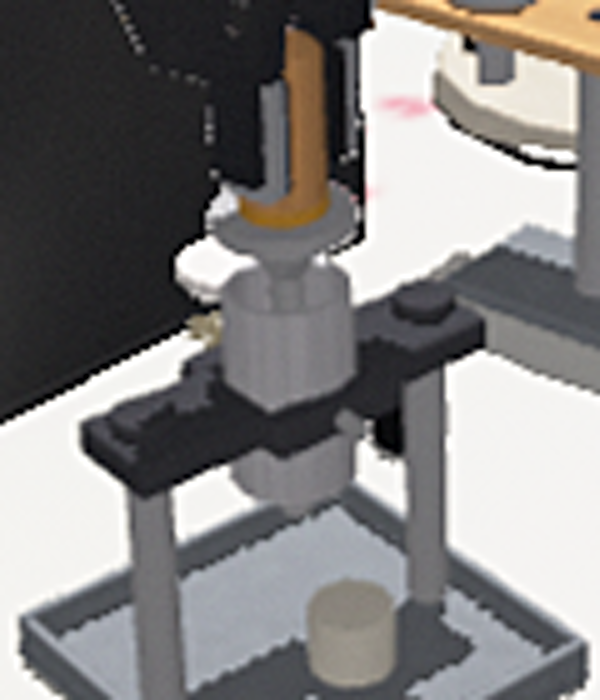

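View pics/top7.png

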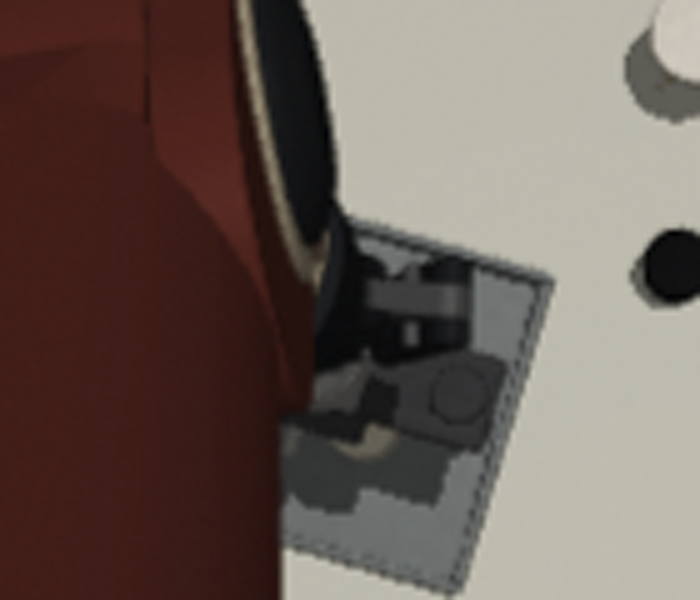

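The plug is in the tray: it shows at about (350,630) in the crop. The rod's shoulder is just above the mouth, so I'll lower it slowly.

drive_tool:
  motion:
    - [1, [0, 0, 3], [0, 0, 0]]
    - [1, [0, 0, 3], [0, 0, 0]]
    - [1, [0, 0, 3], [0, 0, 0]]
    - [1, [0, 0, 3], [0, 0, 0]]
    - [1, [0, 0, 2], [0, 0, 0]]
    - [1, [0, 0, 2], [0, 0, 0]]
    - [1, [0, 0, 0], [0, 0, 0]]
    - [1, [0, 0, 0], [0, 0, 0]]
    - [1, [0, 0, 0], [0, 0, 0]]
    - [1, [0, 0, 0], [0, 0, 0]]

```text
t: 13.8
position: [0.4999, 0.0765, 0.1814]
eef_rot: [[-1.0, 0.0, 0.0], [0.0, 1.0, -0.0], [-0.0, -0.0, -1.0]]
force: [-0.0, -0.6, -1.6]
opening: 0.284
```

```bash
python3 - <<'E'
from h import *
s=bot.get_state();p=s["position"];print(p,s["t"],s["force"],s["wrist_torque"])
im=bot.read_camera("scene"); cv2.imwrite(f"pics/scene8.png",crop(im,200,200,80,70,8)[:,:])
E
```

```text
[0.49985068 0.07649879 0.18138254] 13.8 [-0.01181491 -0.56550526 -1.61756575] [0.02177751 0.0159506  0.01230567]
```

View pics/scene8.png

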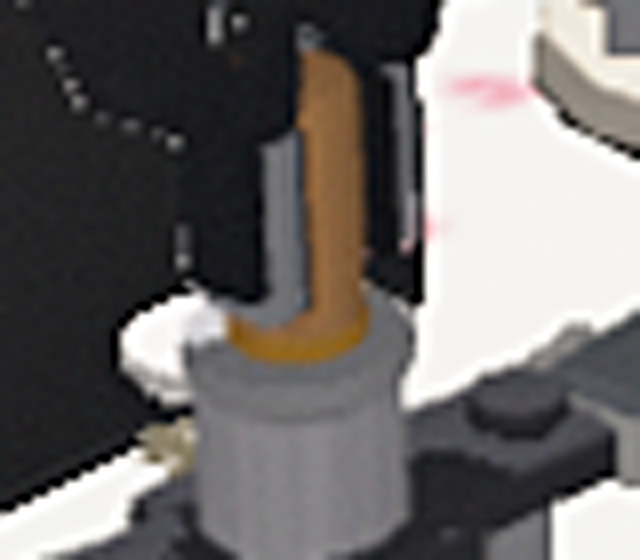

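drive_tool:
  motion:
    - [1, [0, 0, 1], [0, 0, 0]]
    - [1, [0, 0, 1], [0, 0, 0]]
    - [1, [0, 0, 1], [0, 0, 0]]
    - [1, [0, 0, 1], [0, 0, 0]]
    - [1, [0, 0, 0.5], [0, 0, 0]]
    - [1, [0, 0, 0.5], [0, 0, 0]]
    - [1, [0, 0, 0], [0, 0, 0]]
    - [1, [0, 0, 0], [0, 0, 0]]
    - [1, [0, 0, 0], [0, 0, 0]]
    - [1, [0, 0, 0], [0, 0, 0]]

```text
t: 15.1
position: [0.4998, 0.0765, 0.1769]
eef_rot: [[-1.0, 0.0, 0.0], [0.0, 1.0, 0.0], [-0.0, 0.0, -1.0]]
force: [-2.6, -0.4, 4.4]
opening: 0.286
```

drive_tool:
  motion:
    - [1, [0, 0, 0.5], [0, 0, 0]]
    - [1, [0, 0, 0.5], [0, 0, 0]]
    - [1, [0, 0, 0], [0, 0, 0]]
    - [1, [0, 0, 0], [0, 0, 0]]
    - [1, [0, 0, 0], [0, 0, 0]]
    - [1, [0, 0, 0], [0, 0, 0]]
    - [1, [0, 0, 0], [0, 0, 0]]
    - [1, [0, 0, 0], [0, 0, 0]]
    - [1, [0, 0, 0], [0, 0, 0]]
    - [1, [0, 0, 0], [0, 0, 0]]

```text
t: 16.35
position: [0.4998, 0.0765, 0.1768]
eef_rot: [[-1.0, 0.0, 0.001], [0.0, 1.0, 0.0], [-0.001, 0.0, -1.0]]
force: [-3.9, -0.5, 11.9]
opening: 0.285
```

```bash
python3 - <<'E'
from h import *
s=bot.get_state();p=s["position"];print(p,s["t"],s["force"],s["wrist_torque"])
im=bot.read_camera("scene"); cv2.imwrite(f"pics/scene9.png",crop(im,200,200,80,70,8)[:,:])
E
```

```text
[0.49982669 0.07647462 0.17682739] 16.35 [-3.88081732 -0.51249882 11.88875061] [-0.03607381  0.83180679  0.03111433]
```

View pics/scene9.png

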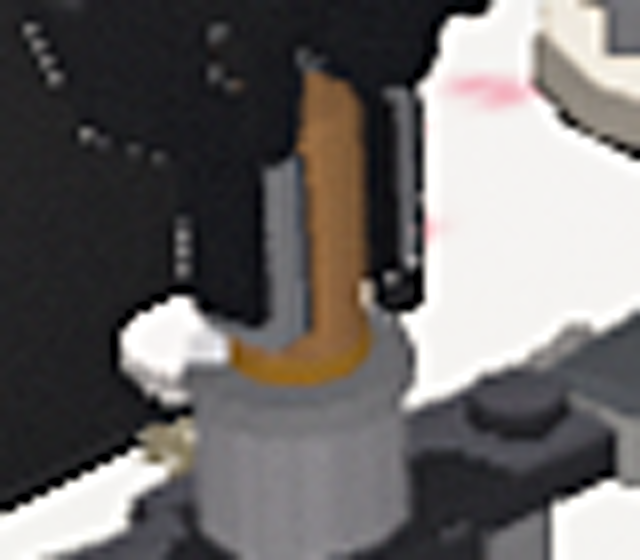

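drive_tool:
  motion:
    - [0.6, [0, 0, 0], [0, 0, 0]]
    - [0.5, [0, 0, 0], [0, 0, 0]]
    - [0.3, [0, 0, 0], [0, 0, 0]]
    - [0, [0, 0, 0], [0, 0, 0]]
    - [0, [0, 0, 0], [0, 0, 0]]
    - [0, [0, 0, 0], [0, 0, 0]]
    - [0, [0, 0, 0], [0, 0, 0]]
    - [0, [0, 0, 0], [0, 0, 0]]
    - [0, [0, 0, 0], [0, 0, 0]]
    - [0, [0, 0, 0], [0, 0, 0]]

```text
t: 17.65
position: [0.4999, 0.0765, 0.1753]
eef_rot: [[-1.0, 0.0, 0.0], [0.0, 1.0, -0.0], [-0.0, -0.0, -1.0]]
force: [-0.2, 0.1, 0.4]
opening: 1.002
```

drive_tool:
  motion:
    - [0, [0, 0, -5], [0, 0, 0]]
    - [0, [0, 0, -10], [0, 0, 0]]
    - [0, [0, 0, -15], [0, 0, 0]]
    - [0, [0, 0, -20], [0, 0, 0]]
    - [0, [0, 0, -25], [0, 0, 0]]
    - [0, [0, 0, -30], [0, 0, 0]]
    - [0, [0, 0, -30], [0, 0, 0]]
    - [0, [0, 0, -10], [0, 0, 0]]
    - [0, [0, 0, 0], [0, 0, 0]]
    - [0, [0, 0, 0], [0, 0, 0]]

```text
t: 18.9
position: [0.4991, 0.0764, 0.3191]
eef_rot: [[-1.0, 0.0, -0.003], [0.0, 1.0, -0.001], [0.003, -0.001, -1.0]]
force: [0.7, -0.2, 0.7]
opening: 0.997
```

```bash
python3 - <<'E'
from h import *
s=bot.get_state();p=s["position"];print(p,s["t"],s["force"],s["wrist_torque"])
im=bot.read_camera("scene"); cv2.imwrite("pics/scene10f.png",im)
P=(.4985,.0785); i=crop(im,180,185,120,140,5)
o=np.array([180,185])-.4
circ(i,"scene",[*P,.146],.022,(0,255,0),5,o);circ(i,"scene",[*P,.198],.013,(0,0,255),5,o)
cv2.imwrite("pics/scene10o.png",i); cv2.imwrite("pics/scene10.png",crop(im,180,185,120,140,5))
print(((proj("scene",[*P,.198])-o)*5).round(1),((proj("scene",[*P,.146])-o)*5).round(1))
im=bot.read_camera("top"); cv2.imwrite("pics/top10.png",im)
E
```

```text
[0.49909827 0.07638544 0.31910946] 18.9 [ 0.70183865 -0.20996609  0.67857249] [-0.01183471  0.03245291 -0.0451617 ]
[284.  135.4] [290.8 296. ]
```

View pics/scene10.png

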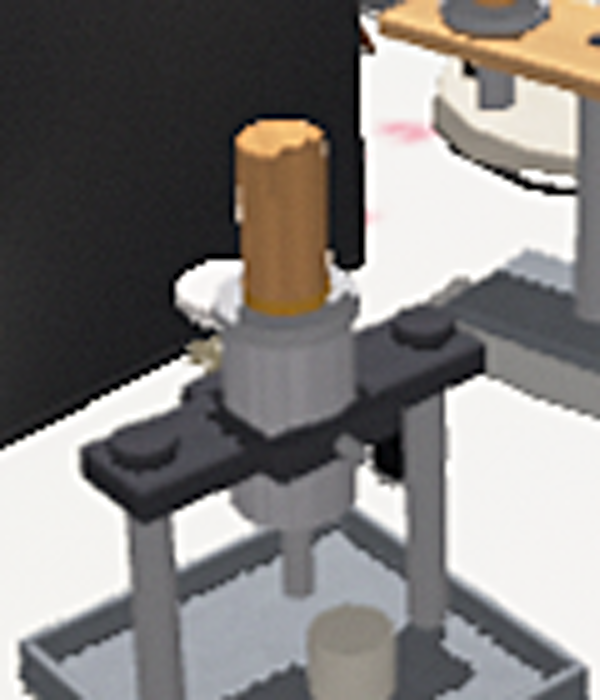

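View pics/scene10o.png

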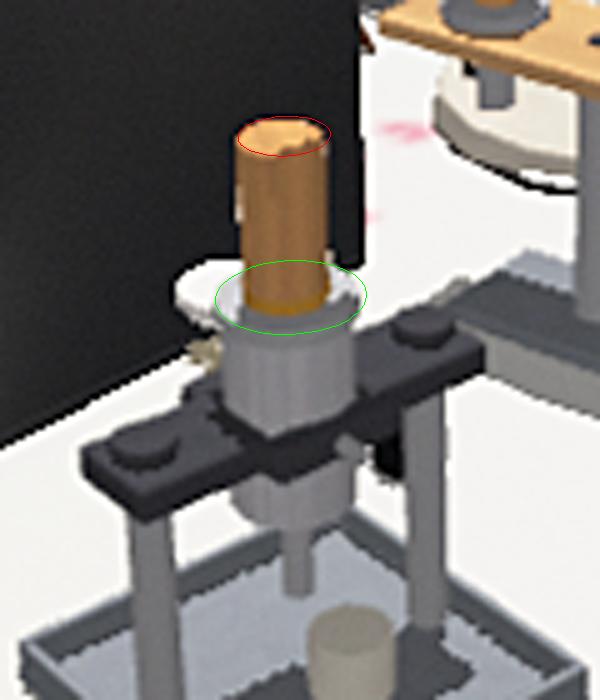

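```bash
python3 - <<'E'
from h import *
o=np.array([180,185])-.4
for P in((.4985,.0785),(.4999,.0765)):
  for z in(.040,.043,.046): print(P,z,((proj("scene",[*P,z])-o)*5).round(1))
im=cv2.imread("pics/scene10f.png"); cv2.imwrite("pics/z.png",crop(im,215,200,50,110,6))
E
```

```text
(0.4985, 0.0785) 0.04 [303.5 594.7]
(0.4985, 0.0785) 0.043 [303.2 586.8]
(0.4985, 0.0785) 0.046 [302.8 578.8]
(0.4999, 0.0765) 0.04 [303.9 590. ]
(0.4999, 0.0765) 0.043 [303.6 582.1]
(0.4999, 0.0765) 0.046 [303.3 574.1]
```

View pics/z.png

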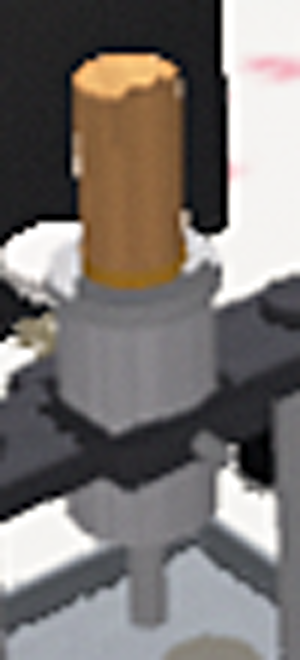

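View pics/scene10f.png

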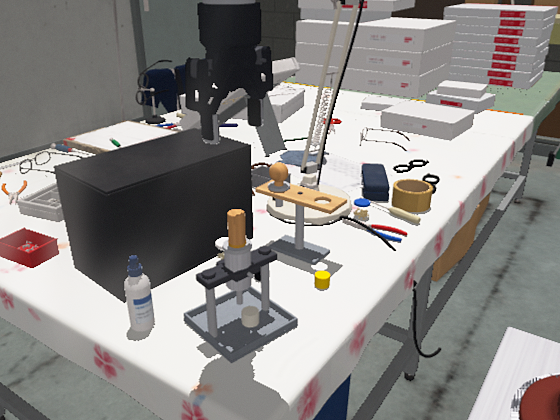

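The rod stands with its collar flush on the rim, its tip shows about where expected below the tube, and the white plug lies in the tray. The stub still hangs in the rack and the gripper is clear, so I'm handing in.

```bash
python3 - <<'E'
from rig import bot
print(bot.close_job())
E
```

```text
the job is handed in; nothing more can be done
None
```

The job is done and was handed in at about 19 s of the 42 s allowed. I took the long rod from the rack and pushed the plug down through the tube with it. I then seated the collar on the tube's mouth, let go and moved the gripper about 14 cm up.

**Last checks, all from the last scene picture:**
- **Rod:** it stands upright with its collar flush on the rim. Its tip shows where it should for a height of about 40 mm above the table, so it is fully seated.
- **Plug:** the white plug lies in the tray. Only the rod touched it.
- **Stub tool:** it still hangs in the rack.
- **Gripper:** it is open and touching nothing.

**What disagreed or was less certain:**
- **Camera positions:** the two cameras differed by about 4–6 mm on the rod and tube positions. I used values in between, and the distance from rod to tube agreed to about 1 mm.
- **Side forces:** I saw about 6 N of side load while gripping the rod in the rack, which I relieved before lifting. Seating the collar gave about 4 N sideways with 12 N of vertical force.
- **Plug push force:** I never recorded it, because force is only read at the end of each move. I judged the push from the plug showing in the tray.

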